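# Park the slab roller at the top of its sloping rack

## Task

Without grasping or lifting anything, push the wooden roller up the sloping rack with your fingers until it drops into the seat against the stop at the top; go slowly and steadily, neither shooting it up nor letting it run back down. Then push the rack's swinging wooden keeper bar fully across the lane behind the roller, so that it stays locked in, and leave the cup, bowl, post and rib standing around the rack where they are.

Things in the scene. Friction and masses are not known exactly. Their poses are not given: they have to be found in the camera images.
- roller: Plain solid varnished hardwood cylinder, slippery (friction about 0.3), 56 mm diameter, 156 mm long, 0.28 to 0.52 kg, free to roll. Origin at its centre, on its axis; its own y axis is the cylinder's axis (x and z turn as it rolls). It starts at the foot of the rack, lying across the lane and resting against the low foot lip.
- rack: Fixed sloping wooden rack, 270 mm long, 190 mm wide. Origin on the table under the middle; x points horizontally uphill, y to the left seen looking uphill, z up. Its straight lane slopes up at 10 degrees along x between two side rails (162 mm apart, 14 mm thick, 20 mm above the deck). See point deck_mid for the lane's measures.
- deck_mid (a point): Point on the deck in mid-lane, 38 mm above the table. x up the slope, y left across the lane, z square to the deck. Along x: foot lip (8 mm high) from -127 to -115 mm; smooth deck to +80 mm; then the seat, 3.5 mm lower; stop's face at +122.6 mm, its top 40 mm above the deck. The roller's axis starts at about x = -95 mm; parked, it is at x = 93.6, z = 24.5 mm.
- seat_axis (a point): Where the roller's centre lies when it is parked in the seat against the stop (1 mm play). Axes as deck_mid. The roller stays there by itself once it has dropped over the deck's edge; anywhere lower on the slope it rolls down if left.
- keeper (a joint): Angle of the keeper bar about its pivot. 0: it points straight downhill along the rail; negative: splayed outward, away from the lane (starts at -0.45 to -0.05); positive: its tip swings inward over the lane, then uphill; 1.571 (its end stop): square across the lane just behind the parked roller. It turns stiffly (0.06 N m) and stays where it is left.
- keeper_pivot (a point): Pivot of the keeper, a dark wooden bar 12 mm wide, 16 mm tall (22 to 38 mm above the deck) on the right-hand rail (looking uphill). On the pivot axis, which is square to the deck, at half the bar's height: 52 mm up the lane from deck_mid, 95 mm to the right, 30 mm above the deck.
- keeper_tip (a point): Middle of the keeper bar's free end, 119 mm from the pivot; moves with the bar.
- cup: Small clay cup, 70 mm wide, 75 mm tall, near the rack's foot; origin under its middle. Leave alone.
- small_bowl: White bowl, 100 mm wide, 45 mm tall, right of the rack's upper end; origin under its middle. Leave alone.
- kiln_post: Upright pale post, 40 mm diameter, 90 mm tall, behind the stop; origin under its middle. Leave alone.
- wood_rib: Flat wooden shaping rib, 100 x 50 x 8 mm, near the rack's foot on the right; origin under its middle. Leave alone.
Not all that is in view belongs to the job. Of the things like the roller, leave any that is red or white; of the rest the smaller one is meant.

How it is judged:
By the outcome, as a careful person would: the job done as asked, in the order asked, and still so for the second after the job is handed in, with the robot touching nothing.
It also fails if it takes over 54 s, if anything falls off the work surface, if the arm or the gripper's body presses on something with over 40 N, if the wrist force passes 120 N, or if a joint passes its speed limit or range.

## Robot

A 6-joint arm with a two-finger parallel gripper is mounted at the origin on the work surface. World frame = base frame: x ahead of the robot, y to its left, z up, the work surface at z = 0. Lengths are in m, angles in rad, forces in N, time in s.
With the tool pointing down it reaches from about 0.4 to 0.825 m from the base axis. Payload 7 kg.
Tool frame: the origin (TCP) lies between the finger pads; the fingertips stand 8 mm ahead of it and the grasp point (between the pads) lies 11 mm behind it (robot.tip_reach is the distance from the TCP to the fingertips, in m); z points along the fingers, y is the direction in which the jaws open and shut (so a half turn about z gives the same grasp; the last joint's range is limited). The gripper opens to 88 mm and grips with 3 to 60 N. Pads are 19 mm wide; open, the fingers measure 130 mm over their backs; the gripper's body (78 mm by 193 mm) begins 47 mm behind the grasp point.
Start: joints at [-1.05, 0.359, 0.012, 0, -1.224, -0.288], TCP at [0.156, -0.657, 0.208] pointing down, gripper open.
Joint ranges: [-3.07, 3.07], [-1.43, 2.12], [-1.02, 1.25], [-3.03, 1.67], [-3.05, -0], [-3.03, 3.03]. Speed limits (rad/s): [2.39, 2.39, 3.01, 3.14, 3.14, 3.14].

## Interface

Orientations are given as a 3x3 rotation matrix whose columns are the frame's x, y, z axes.
In Python, from workcell import robot gives the robot as it stands.
- The arm moves only by the shell command python3 -m jog 'ROWS' [FORCE]. ROWS is JSON, a list of rows, each a list of 3 entries, a list of its own where there are three numbers: the turn, a rotation vector about the tool's x, y, z in rad, then the shift along the tool's x, y, z in m, then the opening, from -1 (shut) to 1 (fully open), so that 0 is half open. In form: [[[ax, ay, az], [x, y, z], jaw], ...]. A call has 1 to 5 rows; each row is the pose to reach, as a shift and turn from the pose commanded when the call began, along the tool's axes at that moment; what a row does not reach only later rows make up. A row lasts 1/12 s, in which the tool goes at most 41.7 mm and 7.16 degrees, less where a joint would pass 70% of its speed; a pose out of reach is approached as far as the arm can. A call with a gripper value outside its range is refused whole. The fingers move at their own pace and stop on an object; FORCE is the grip in N (left out, the last holds). Time passes only in rows, so rows that repeat a pose let the fingers close. It gives the time, the measured TCP pose, the force and the opening at its end, in the units of the state.
- robot.get_obs(): the state, without advancing time (a new reading comes with each control period).
- robot.snapshot(name): name is "scene" or "top" or "wrist"; returns the picture (400x640x3 uint8, red, green, blue); there is no depth.
- robot.camera_info(name): a dict with "fovy" (degrees; the focal length in pixels is half the picture's height over the tangent of half this angle, whatever the lens; pixels are square), "cx", "cy" (the principal point, pixels), "origin" and "rotation" of the camera in the world. Camera axes: x right, y up, looking along -z (the intrinsics and any distortion apply to the point x, -y, -z); pixel columns grow to the right and rows downward; lengths in m; the calibration is good to about 2 mm. A picture is of the moment at which its call begins: read the wrist's pose just before it. camera_info takes no time and is no camera call; for the wrist camera it gives the pose at the moment of the call.
- robot.finish_job(): hands the job in, once; it reports no verdict.
The state is a dict: "t": time; "qpos": joint angles; "qd": joint speeds; "joint_efforts": joint torques, N m; "ee_pos": TCP position; "ee_rot": TCP orientation; "wrist_force": force on the tool from outside, world axes, zero at the start; "moment": the same for the moment, N m; "opening": finger opening in m.
Only numpy, scipy, OpenCV 4.12 (cv2) and the standard library are available. Lean on these libraries where they do the work, as an engineer would, in place of code of your own. Each camera call takes 0.05 s, during which the arm holds its last target.

## Working session

There is one attempt and no reset: what is moved stays moved. The work goes in short steps, Python scripts to look and compute and a shell command to move; the robot and the scene stay as the last step left them, time stands still between calls to the robot, and variables do not carry over. Pictures are saved under pics/ and viewed, and the job is handed in when it is done.

```bash
mkdir -p pics; ls; python3 - <<'E'
from workcell import robot
import cv2
for n in ["scene","top","wrist"]:
    print(n,robot.camera_info(n))
    cv2.imwrite(f"pics/{n}0.png",robot.snapshot(n)[:,:,::-1])
print(robot.get_obs())
E
```

```text
pics
scene {'fovy': 42.38189000057959, 'cx': 326.3510798263972, 'cy': 203.28179787889553, 'origin': array([ 1.60805908, -0.07291201,  0.81276188]), 'rotation': array([[ 0.06402495, -0.54089916,  0.83864706],
       [ 0.9979275 ,  0.02927605, -0.05730286],
       [ 0.0064428 ,  0.84057778,  0.54165255]])}
top {'fovy': 48.508174316809665, 'cx': 314.2522141660935, 'cy': 197.10743956308167, 'origin': array([0.41193267, 0.00917481, 0.98319456]), 'rotation': array([[ 0.01234167,  0.99447161, -0.10427795],
       [-0.99985954,  0.01109099, -0.01256513],
       [-0.01133912,  0.10441838,  0.99446882]])}
wrist {'fovy': 67.37201130028026, 'cx': 317.5321824055187, 'cy': 202.87888879314912, 'origin': array([ 0.08307648, -0.67417548,  0.38379904]), 'rotation': array([[-0.23248694, -0.93571806, -0.26529518],
       [ 0.97259824, -0.22322849, -0.06497465],
       [ 0.00157651, -0.27313138,  0.96197545]])}
{'t': 0.15, 'qpos': array([-1.04991712e+00,  3.59244533e-01,  1.12631066e-02, -2.29328697e-04,
       -1.22408703e+00, -2.88079997e-01]), 'qd': array([ 0.00176166, -0.00084795, -0.00013206,  0.00070435,  0.00075978,
        0.00155584]), 'joint_efforts': array([-1.63328608e-03, -5.83275425e+01,  2.93289542e+01,  7.00121284e+00,
        8.75131635e-03, -1.02386366e-04]), 'ee_pos': array([ 0.15558404, -0.65642499,  0.20732543]), 'ee_rot': array([[-9.73042398e-01, -2.30625874e-01, -4.45981956e-04],
       [-2.30626253e-01,  9.73041657e-01,  1.21074649e-03],
       [ 1.54729554e-04,  1.28096281e-03, -9.99999168e-01]]), 'wrist_force': array([0.36792961, 0.74383305, 0.28077732]), 'moment': array([-0.03453254,  0.01657364,  0.02482753]), 'opening': 0.08768728095942749}
```

View pics/scene0.png

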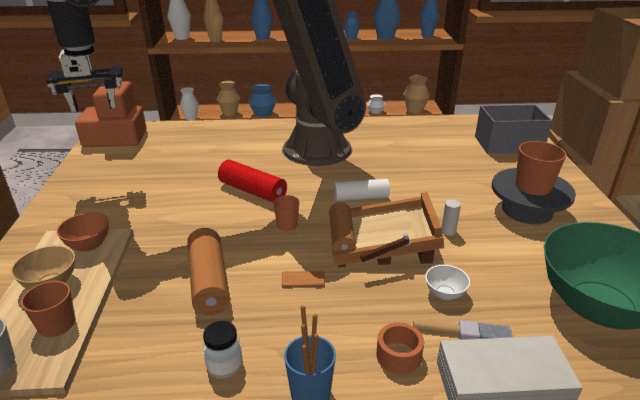

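View pics/top0.png

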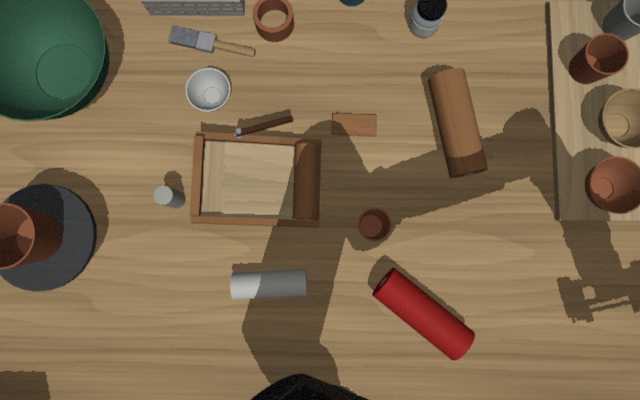

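View pics/wrist0.png

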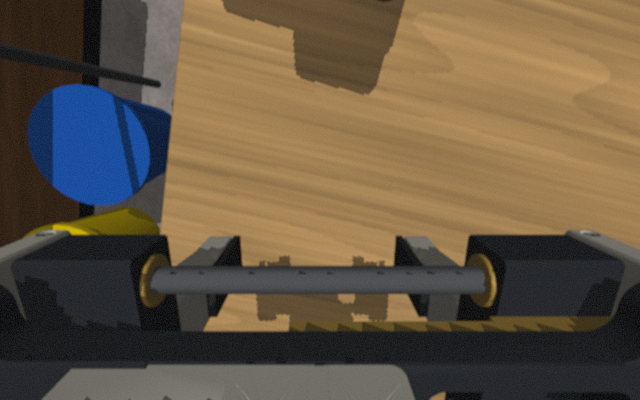

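The roller candidates in the top view are the brown one in the rack (307,180), a larger brown one (457,122), red (423,313) and white (268,284). The one in the rack fits: it is the smaller non-red, non-white one, and it lies at the rack's foot. I'll confirm it in an enlarged crop.

```bash
python3 - <<'E'
import cv2
a=cv2.imread("pics/top0.png")[85:245,150:390]
cv2.imwrite("pics/top0c.png",cv2.resize(a,None,fx=3.3,fy=3.3,interpolation=cv2.INTER_CUBIC))
a=cv2.imread("pics/scene0.png")[180:310,270:470]
cv2.imwrite("pics/scene0c.png",cv2.resize(a,None,fx=4,fy=4,interpolation=cv2.INTER_CUBIC))
E
```

```text
(no output)
```

View pics/top0c.png

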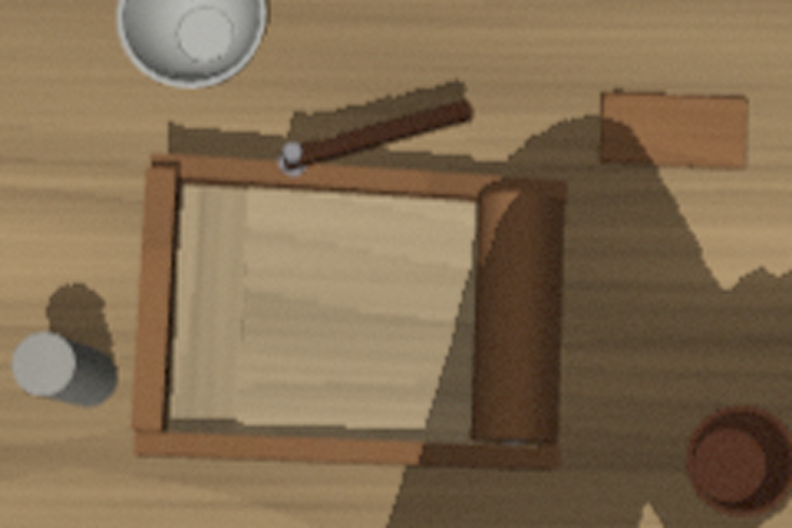

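View pics/scene0c.png

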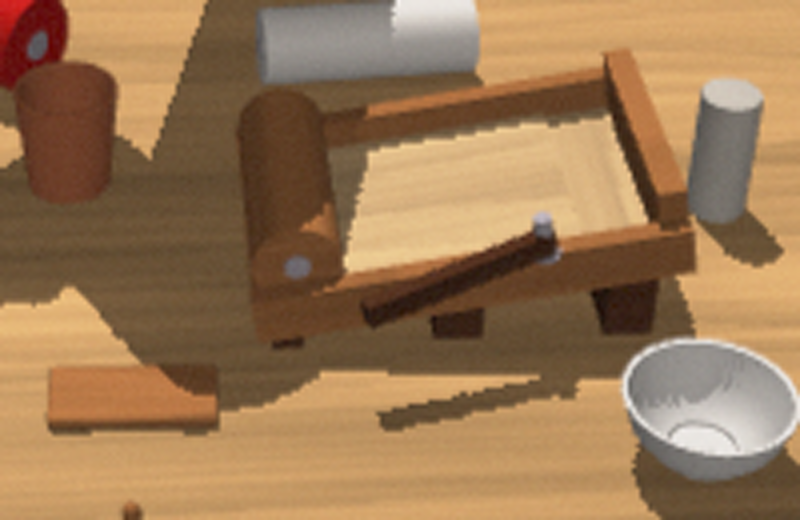

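```bash
cat > h.py <<'E'
import numpy as np, cv2, json
from workcell import robot
S=np.deg2rad(10)
def proj(ci,P):
    P=np.atleast_2d(P); c=(P-ci["origin"])@ci["rotation"]
    f=200/np.tan(np.deg2rad(ci["fovy"])/2)
    return np.c_[ci["cx"]+f*c[:,0]/-c[:,2], ci["cy"]-f*c[:,1]/-c[:,2]]
def ray(ci,uv,z):
    f=200/np.tan(np.deg2rad(ci["fovy"])/2)
    d=ci["rotation"]@np.array([(uv[0]-ci["cx"])/f,-(uv[1]-ci["cy"])/f,-1])
    return ci["origin"]+d*(z-ci["origin"][2])/d[2]
def deck2w(p,pose):
    x,y,a=pose
    R=np.array([[np.cos(a),-np.sin(a),0],[np.sin(a),np.cos(a),0],[0,0,1]])@np.array([[np.cos(S),0,-np.sin(S)],[0,1,0],[np.sin(S),0,np.cos(S)]])
    return np.array([x,y,.038])+np.atleast_2d(p)@R.T
E
cat > fit.py <<'E'
from h import *
from scipy.optimize import least_squares
ct=robot.camera_info("top"); cs=robot.camera_info("scene")
T=lambda c:(np.array(c)+.5)/3.3-.5+[150,85]
Sc=lambda c:(np.array(c)+.5)/4-.5+[270,180]
def pts(q):
    xf,xb=q[3:5]
    m=.001
    t=[[xf,.095,.02],[xf,-.095,.02],[xb,.095,.02],[xb,-.095,.02],[.1226,.081,.04],[.1226,-.081,.04],[.052,-.095,.040],[.080,.0,0]]
    s=[[xb,-.095,.02],[.1226,-.081,.04],[.1226,.081,.04]]
    return t,s
mt=T([[558,467],[565,183],[135,457],[152,155],[163,430],[180,167],[291,148],[243,310]])
ms=Sc([[694,232],[663,222],[606,64]])
def res(q):
    t,s=pts(q)
    rt=proj(ct,deck2w(t,q[:3]))-mt; rt[-1,1]=0
    rs=proj(cs,deck2w(s,q[:3]))-ms
    return np.r_[rt.ravel(),rs.ravel()]
r=least_squares(res,[.45,.13,1.57,-.13,.135],loss='soft_l1')
print(r.x, np.rad2deg(r.x[2])); print(res(r.x).reshape(-1,2).round(1))
json.dump(list(r.x[:3]),open("pose.json","w"))
E
python3 fit.py; cat > ov.py <<'E'
from h import *
import sys
pose=json.load(open("pose.json"))
def lines():
    L=[]
    for y in(-.095,-.081,.081,.095): L.append([[-.127,y,.02],[.1366,y,.02]])
    L+= [[[.1226,-.081,.04],[.1226,.081,.04]],[[.08,-.081,0],[.08,.081,0]],[[.052,-.095,.022],[.052,-.095,.038]]]
    for x in(-.095,): 
        L+=[[[x-.028,-.078,.028],[x-.028,.078,.028]],[[x+.028,-.078,.028],[x+.028,.078,.028]],[[x,-.078,.028],[x,-.078,.056]]]
    return L
for n,(r0,r1,c0,c1),k in(("top",(85,245,150,390),3.3),("scene",(180,310,270,470),4)):
    a=cv2.imread(f"pics/{n}0.png")[r0:r1,c0:c1]; a=cv2.resize(a,None,fx=k,fy=k,interpolation=cv2.INTER_CUBIC)
    for l in lines():
        p=((proj(robot.camera_info(n),deck2w(l,pose))-[c0,r0]+.5)*k-.5).round().astype(int)
        cv2.line(a,tuple(map(int,p[0])),tuple(map(int,p[1])),(0,255,0),1)
    cv2.imwrite(f"pics/{n}_ov.png",a)
E
python3 ov.py
```

```text
[ 0.5458496   0.1367422   1.55613479 -0.12567922  0.13976786] 89.15995603151889
[[-0.   0.1]
 [ 0.1 -1.3]
 [-0.3 -1.2]
 [-0.3 -1. ]
 [-0.6 -0.2]
 [-1.5  0.2]
 [ 0.3  1.6]
 [-0.4  0. ]
 [-0.9  0.3]
 [-2.1 -6.2]
 [-1.5 -2.5]]
```

View pics/top_ov.png

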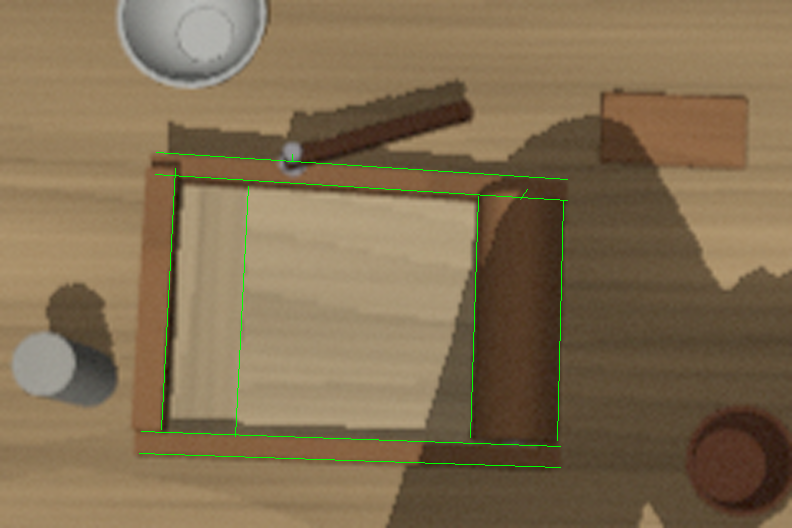

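View pics/scene_ov.png

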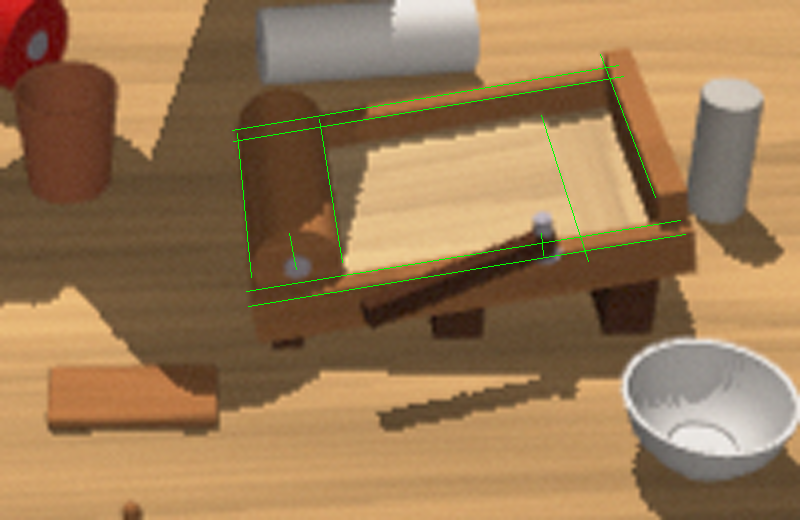

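The overlay agrees to about 3 mm. The rack sits at (0.546, 0.137) with uphill along world +y, and the roller outline at x = -95 mm matches the small brown roller. Next I'll locate the keeper and cup, then work out the approach.

```bash
cat >> h.py <<'E'
pose=json.load(open("pose.json"))
O=deck2w([0,0,0],pose)[0]; RD=(deck2w(np.eye(3),pose)-O).T   # deck axes
RT=np.c_[-RD[:,0],RD[:,1],-RD[:,2]]
from scipy.spatial.transform import Rotation as Ro
def w2deck(p): return (np.atleast_2d(p)-O)@RD
def go(d,R=RT):
    "d: target of FINGERTIP point (on tool axis) in deck frame"
    o=robot.get_obs(); E=o["ee_rot"]; tip=robot.tip_reach
    tgt=deck2w(d,pose)[0]-R[:,2]*tip
    sh=E.T@(tgt-o["ee_pos"]); rv=Ro.from_matrix(E.T@R).as_rotvec()
    print("rot",rv.round(3),"deg",np.rad2deg(np.linalg.norm(rv)).round(1),"shift",sh.round(4),np.linalg.norm(sh).round(3))
def st():
    o=robot.get_obs(); print("t",round(o["t"],2),"tip deck mm",(w2deck(o["ee_pos"]+o["ee_rot"][:,2]*robot.tip_reach)[0]*1e3).round(1),"F deck",(RD.T@o["wrist_force"]).round(1),"open",o["opening"].round(4))
E
python3 - <<'E'
from h import *
ct=robot.camera_info("top")
T=lambda c:(np.array(c)+.5)/3.3-.5+[150,85]
print(robot.tip_reach)
# keeper tip: search angle
for th in(-.1,-.2,-.25,-.3,-.35,-.45):
    p=[.052-.119*np.cos(th),-.095-.119*np.sin(-th)*1,.038]
    print(th,((proj(ct,deck2w(p,pose))-[150,85]+.5)*3.3-.5).round(0))
print("cup top centre",ray(ct,T([735,462]),.075), w2deck(ray(ct,T([735,462]),.075)))
print("post",w2deck(ray(ct,T([44,364]),.09)), "bowl", w2deck(ray(ct,T([193,20]),.045)))
go([-.150,0,.15]); st()
E
```

```text
0.008
-0.1 [[480. 148.]]
-0.2 [[478. 130.]]
-0.25 [[476. 121.]]
-0.3 [[474. 112.]]
-0.35 [[471. 104.]]
-0.45 [[464.  86.]]
cup top centre [ 0.45196544 -0.09868351  0.075     ] [[-0.22675469  0.0904225   0.07755375]]
post [[0.19672858 0.04208676 0.01811363]] bowl [[ 0.12139033 -0.19397409 -0.0142964 ]]
rot [-0.114 -0.148 -1.32 ] deg 76.4 shift [-0.5198  0.5119  0.0403] 0.731Traceback (most recent call last):
  File "<stdin>", line 11, in <module>
  File "h.py", line 28, in st
    o=robot.get_obs(); print("t",round(o["t"],2),"tip deck mm",(w2deck(o["ee_pos"]+o["ee_rot"][:,2]*robot.tip_reach)[0]*1e3).round(1),"F deck",(RD.T@o["wrist_force"]).round(1),"open",o["opening"].round(4))
                                                                                                                                                                                       ^^^^^^^^^^^^^^^^^^
AttributeError: 'float' object has no attribute 'round'
```

```bash
sed -i 's/o\["opening"\].round(4)/round(o["opening"],4)/' h.py; python3 -m jog '[[[0,0,-0.1],[-0.02,0.02,0],0],[[0,0,-0.2],[-0.048,0.046,0],0],[[0,0,-0.3],[-0.076,0.074,0],0],[[0,0,-0.4],[-0.104,0.102,0],0],[[0,0,-0.5],[-0.132,0.130,0],0]]' 20; python3 -c "
from h import *
st();go([-.150,0,.15])"
```

```text
t: 0.57
ee_pos: [0.2545, -0.4982, 0.2076]
ee_rot: [[-0.74, -0.672, -0.0], [-0.672, 0.74, 0.001], [-0.0, 0.001, -1.0]]
wrist_force: [1.7, -0.0, 0.2]
opening: 0.0597
t 0.57 tip deck mm [-601.3  282.   270.1] F deck [ 0.  -1.7  0.2] open 0.0597
rot [-0.071 -0.164 -0.817] deg 47.9 shift [-0.5229  0.1463  0.0402] 0.544
```

```bash
python3 -m jog '[[[0,0,-0.1],[-0.039,0.008,0],0],[[0,0,-0.2],[-0.077,0.017,0],0],[[0,0,-0.3],[-0.115,0.026,0],0],[[0,0,-0.4],[-0.153,0.035,0],0],[[0,0,-0.5],[-0.191,0.045,0],0]]'; python3 -c "
from h import *
st();go([-.150,0,.15])"
```

```text
t: 0.98
ee_pos: [0.3666, -0.3369, 0.2081]
ee_rot: [[-0.327, -0.945, 0.0], [-0.945, 0.327, -0.0], [-0.0, -0.0, -1.0]]
wrist_force: [1.3, -0.6, -0.1]
opening: 0.0437
t 0.98 tip deck mm [-440.8  172.2  242.3] F deck [-0.6 -1.3 -0. ] open 0.0437
rot [-0.028 -0.173 -0.318] deg 20.8 shift [-0.3399 -0.0693  0.0406] 0.349
```

```bash
python3 -m jog '[[[0,-0.03,-0.06],[-0.038,-0.007,0],0],[[0,-0.06,-0.12],[-0.076,-0.014,0],0],[[-0.01,-0.09,-0.18],[-0.114,-0.022,0],0],[[-0.02,-0.12,-0.24],[-0.152,-0.03,0.01],0],[[-0.027,-0.16,-0.29],[-0.19,-0.038,0.02],0]]'; python3 -c "
from h import *
st();go([-.150,0,.15])"
```

```text
t: 1.4
ee_pos: [0.4659, -0.17, 0.1887]
ee_rot: [[-0.043, -0.999, 0.005], [-0.986, 0.043, 0.162], [-0.162, 0.002, -0.987]]
wrist_force: [0.3, -0.2, 0.5]
opening: 0.0438
t 1.4 tip deck mm [-277.1   75.4  193.8] F deck [-0.1 -0.3  0.5] open 0.0438
rot [-0.003 -0.012 -0.028] deg 1.8 shift [-0.1296 -0.0716  0.0426] 0.154
```

```bash
python3 -m jog '[[[0,0,-0.005],[-0.03,-0.016,0],0],[[0,0,-0.01],[-0.06,-0.032,0.005],0],[[0,0,-0.01],[-0.09,-0.05,0.015],0],[[0,0,-0.01],[-0.118,-0.065,0.025],0],[[0,0,-0.01],[-0.118,-0.065,0.025],0]]'; python3 -m jog '[[[0,0,0],[0,0,0],0]]'; python3 -c "
from h import *
st();go([-.150,0,.15])"
```

```text
t: 1.82
ee_pos: [0.5371, -0.0506, 0.1807]
ee_rot: [[-0.034, -0.999, 0.003], [-0.986, 0.034, 0.162], [-0.162, 0.003, -0.987]]
wrist_force: [-0.1, -0.3, 0.0]
opening: 0.0438
t: 1.9
ee_pos: [0.5355, -0.0532, 0.1813]
ee_rot: [[-0.035, -0.999, 0.002], [-0.986, 0.034, 0.161], [-0.161, 0.003, -0.987]]
wrist_force: [-0.2, -0.9, 0.1]
opening: 0.0441
t 1.9 tip deck mm [-162.4    7.6  166.1] F deck [-0.8  0.2  0.3] open 0.0441
rot [ 0.    -0.013 -0.02 ] deg 1.4 shift [-0.0127 -0.0073  0.016 ] 0.022
```

```bash
python3 - <<'E'
from h import *
ci=robot.camera_info("wrist"); a=robot.snapshot("wrist")[:,:,::-1].copy()
cv2.imwrite("pics/w1raw.png",a)
x=-.095
L=[[[-.127,y,.02],[.1366,y,.02]] for y in(-.095,-.081,.081,.095)]+[[[.1226,-.081,.04],[.1226,.081,.04]],[[.08,-.081,0],[.08,.081,0]],[[x,-.078,.0],[x,-.078,.056]],[[x+.028,-.078,.028],[x+.028,.078,.028]],[[.052,-.095,.022],[.052,-.095,.038]]]
for l in L:
    p=proj(ci,deck2w(l,pose)).round().astype(int).tolist(); cv2.line(a,p[0],p[1],(0,255,0),1)
cv2.imwrite("pics/w1.png",a)
E
```

```text
(no output)
```

View pics/w1.png

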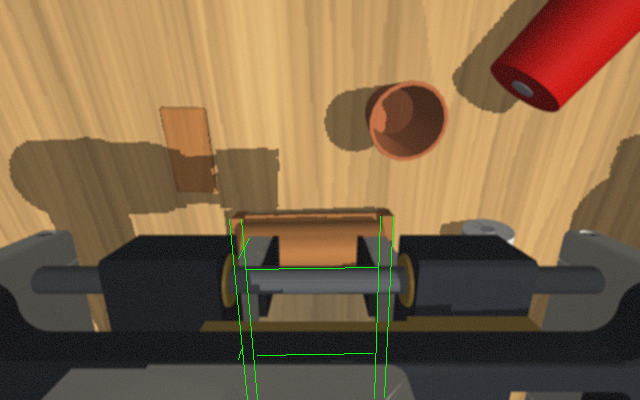

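```bash
python3 -m jog '[[[0,-0.005,-0.01],[-0.008,-0.004,0.025],0],[[0,-0.01,-0.02],[-0.013,-0.007,0.055],0],[[0,-0.013,-0.02],[-0.013,-0.007,0.088],0],[[0,-0.013,-0.02],[-0.013,-0.007,0.115],0],[[0,-0.013,-0.02],[-0.013,-0.007,0.135],0]]'; python3 -m jog '[[[0,0,0],[0,0,0.008],0],[[0,0,0],[0,0,0.012],0],[[0,0,0],[0,0,0.012],0]]'; python3 -c "
from h import *
st();go([-.148,0,.015])
cv2.imwrite('pics/s2.png',cv2.resize(robot.snapshot('scene')[150:310,230:470,::-1],None,fx=3.3,fy=3.3,interpolation=2))"
```

```text
t: 2.37
ee_pos: [0.5419, -0.0214, 0.049]
ee_rot: [[-0.019, -1.0, 0.003], [-0.985, 0.019, 0.174], [-0.174, 0.0, -0.985]]
wrist_force: [0.2, -0.6, 0.6]
opening: 0.0437
t: 2.62
ee_pos: [0.5435, -0.019, 0.0392]
ee_rot: [[-0.018, -1.0, 0.004], [-0.985, 0.018, 0.174], [-0.174, -0.001, -0.985]]
wrist_force: [-0.2, 1.0, -0.3]
opening: 0.0436
t 2.62 tip deck mm [-1.532e+02  1.000e-01  2.030e+01] F deck [ 0.9  0.2 -0.4] open 0.0436
rot [-0.002 -0.    -0.003] deg 0.2 shift [-0.0052 -0.      0.0053] 0.007
```

View pics/s2.png

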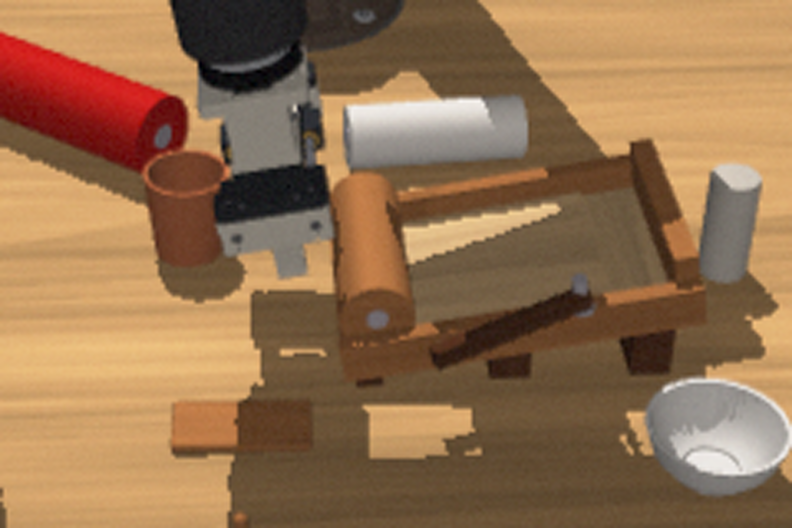

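```bash
python3 -m jog '[[[0,0,0],[-0.004,0,0.001],0],[[0,0,0],[-0.008,0,0.002],0],[[0,0,0],[-0.012,0,0.003],0],[[0,0,0],[-0.0145,0,0.003],0],[[0,0,0],[-0.0165,0,0.003],0]]'; python3 -c "
from h import *
st()"; python3 -m jog '[[[0,0,0],[-0.002,0,0],0],[[0,0,0],[-0.004,0,0],0],[[0,0,0],[-0.006,0,0],0],[[0,0,0],[-0.008,0,0],0],[[0,0,0],[-0.010,0,0],0]]';python3 -c "
from h import *
st()"
```

```text
t: 3.08
ee_pos: [0.544, -0.001, 0.0396]
ee_rot: [[-0.016, -1.0, 0.005], [-0.985, 0.017, 0.174], [-0.174, -0.002, -0.985]]
wrist_force: [-0.1, 0.0, -0.1]
opening: 0.0439
t 3.08 tip deck mm [-135.3   -0.2   17.5] F deck [-0.   0.1 -0.1] open 0.0439
t: 3.5
ee_pos: [0.5441, 0.0081, 0.0411]
ee_rot: [[-0.017, -1.0, 0.004], [-0.985, 0.017, 0.173], [-0.173, -0.002, -0.985]]
wrist_force: [-1.0, -4.6, 5.5]
opening: 0.0436
t 3.5 tip deck mm [-1.262e+02 -1.000e-01  1.730e+01] F deck [-3.6  0.9  6.2] open 0.0436
```

```bash
python3 -c "
from h import *
cv2.imwrite('pics/s3.png',cv2.resize(robot.snapshot('scene')[150:310,230:470,::-1],None,fx=3.3,fy=3.3,interpolation=2));st()"
```

```text
t 3.55 tip deck mm [-126.1   -0.2   17.5] F deck [-1.7  0.3  4.5] open 0.0438
```

View pics/s3.png

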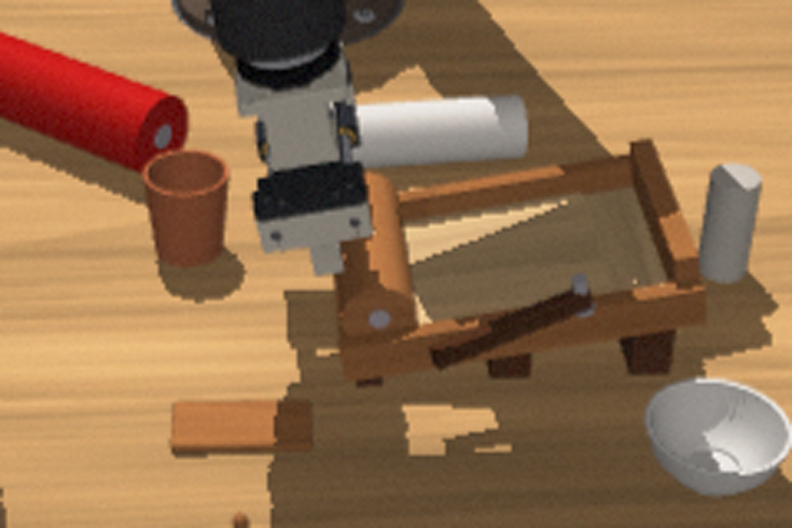

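```bash
python3 - <<'E'
from h import *
a=robot.snapshot('scene')[:,:,::-1].copy()
ci=robot.camera_info('scene')
k=5; c0,r0=290,180
a=cv2.resize(a[r0:r0+110,c0:c0+150],None,fx=k,fy=k,interpolation=2)
def ln(l,col):
    p=((proj(ci,deck2w(l,pose))-[c0,r0]+.5)*k-.5).round().astype(int).tolist(); cv2.polylines(a,[np.array(p)],False,col,1)
x=-.1261
ln([[x-.0095,-.043,.06],[x-.0095,-.043,.0175],[x+.0095,-.043,.0175],[x+.0095,-.043,.06]],(0,255,0))
for xx,c in((-.095,(255,0,0)),(-.088,(0,0,255))):
    ln([[xx+.028*np.cos(t),-.078,.028+.028*np.sin(t)] for t in np.linspace(0,6.3,40)],c)
cv2.imwrite("pics/s3b.png",a); st()
E
```

```text
t 3.6 tip deck mm [-126.2   -0.2   17.5] F deck [-2.8  0.6  4.3] open 0.0435
```

View pics/s3b.png

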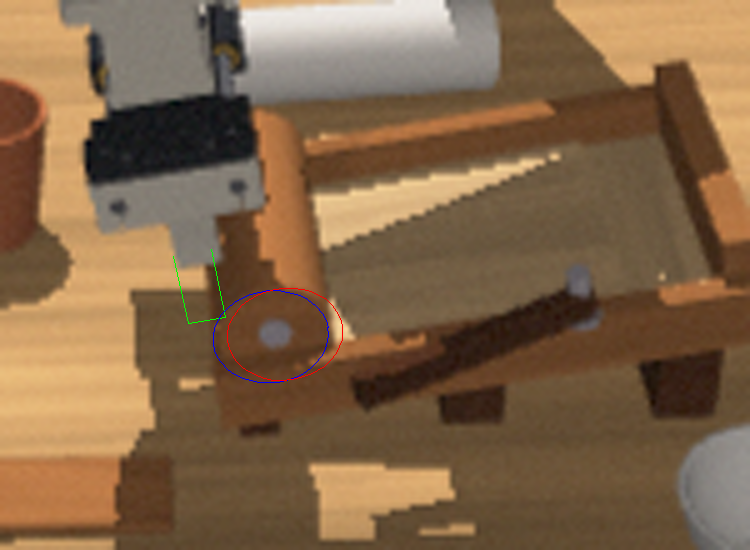

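```bash
python3 - <<'E'
from h import *
a=robot.snapshot('wrist')[:,:,::-1].copy(); cv2.imwrite("pics/w4.png",a)
b=robot.snapshot('scene')[190:255,300:380,::-1]; cv2.imwrite("pics/s4.png",cv2.resize(b,None,fx=9,fy=9,interpolation=cv2.INTER_NEAREST))
st()
E
```

```text
t 3.7 tip deck mm [-1.263e+02 -1.000e-01  1.740e+01] F deck [-2.8 -0.1  4.7] open 0.0437
```

View pics/w4.png

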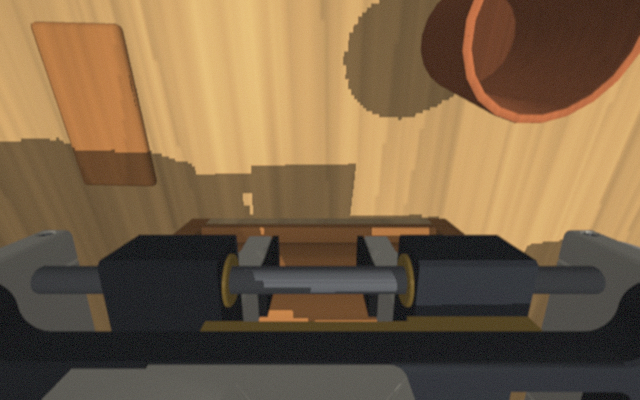

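View pics/s4.png

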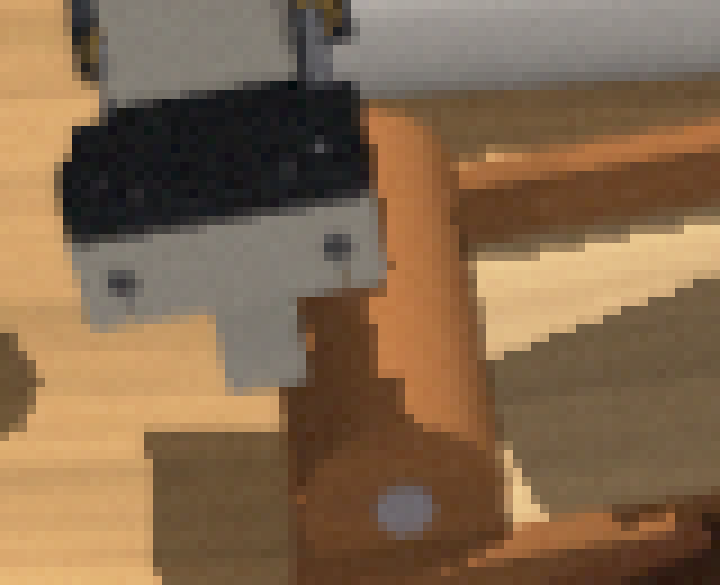

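```bash
python3 - <<'E'
from h import *
o=robot.get_obs(); cw=robot.camera_info('wrist'); cs=robot.camera_info('scene')
for z in(.008,-.011,-.03,-.05):
  for x in(.0095,-.0095):
    for y in(-.022,-.03,-.043):
        p=o["ee_pos"]+o["ee_rot"]@[x,y,z]; print(z,x,y,"wrist",proj(cw,p)[0].round(0),"scene9x",((proj(cs,p)[0]-[300,190]+.5)*9-.5).round(0))
E
```

```text
0.008 0.0095 -0.022 wrist [282. 221.] scene9x [243. 448.]
0.008 0.0095 -0.03 wrist [270. 221.] scene9x [245. 465.]
0.008 0.0095 -0.043 wrist [250. 221.] scene9x [247. 493.]
0.008 -0.0095 -0.022 wrist [283. 248.] scene9x [310. 437.]
0.008 -0.0095 -0.03 wrist [271. 248.] scene9x [312. 454.]
0.008 -0.0095 -0.043 wrist [251. 248.] scene9x [315. 482.]
-0.011 0.0095 -0.022 wrist [278. 232.] scene9x [232. 394.]
-0.011 0.0095 -0.03 wrist [265. 232.] scene9x [233. 411.]
-0.011 0.0095 -0.043 wrist [243. 231.] scene9x [236. 439.]
-0.011 -0.0095 -0.022 wrist [279. 261.] scene9x [299. 383.]
-0.011 -0.0095 -0.03 wrist [266. 261.] scene9x [301. 400.]
-0.011 -0.0095 -0.043 wrist [245. 261.] scene9x [304. 428.]
-0.03 0.0095 -0.022 wrist [274. 245.] scene9x [220. 339.]
-0.03 0.0095 -0.03 wrist [259. 245.] scene9x [222. 356.]
-0.03 0.0095 -0.043 wrist [234. 245.] scene9x [224. 384.]
-0.03 -0.0095 -0.022 wrist [275. 277.] scene9x [288. 328.]
-0.03 -0.0095 -0.03 wrist [261. 277.] scene9x [290. 345.]
-0.03 -0.0095 -0.043 wrist [237. 277.] scene9x [293. 372.]
-0.05 0.0095 -0.022 wrist [268. 262.] scene9x [208. 281.]
-0.05 0.0095 -0.03 wrist [251. 262.] scene9x [209. 297.]
-0.05 0.0095 -0.043 wrist [223. 262.] scene9x [211. 325.]
-0.05 -0.0095 -0.022 wrist [270. 298.] scene9x [277. 269.]
-0.05 -0.0095 -0.03 wrist [253. 298.] scene9x [278. 286.]
-0.05 -0.0095 -0.043 wrist [226. 298.] scene9x [281. 313.]
```

The push force points mostly upward (-3 N along the lane, +5 N square to it). In the scene crop the finger ends at about (265,388), where I predicted about row 440–490. So the real fingertips seem to end about 20 mm higher than tip_reach says and are pressing on the roller's upper back. I'll back off gently, lower the gripper clear of the rack and check.

```bash
python3 -m jog '[[[0,0,0],[0.001,0,0],0],[[0,0,0],[0.002,0,0],0],[[0,0,0],[0.003,0,0],0],[[0,0,0],[0.004,0,0],0],[[0,0,0],[0.006,0,0],0]]';python3 -m jog '[[[0,0,0],[0.005,0,0],0],[[0,0,0],[0.012,0,0.0],0],[[0,0,0],[0.02,0,0.005],0],[[0,0,0],[0.02,0,0.012],0],[[0,0,0],[0.02,0,0.02],0]]'; python3 -m jog '[[[0,0,0],[0,0,0],0],[[0,0,0],[0,0,0],0]]'; python3 - <<'E'
from h import *
st()
b=robot.snapshot('scene')[190:255,300:380,::-1]; cv2.imwrite("pics/s5.png",cv2.resize(b,None,fx=9,fy=9,interpolation=cv2.INTER_NEAREST))
E
```

```text
t: 4.12
ee_pos: [0.5438, 0.0026, 0.0395]
ee_rot: [[-0.017, -1.0, 0.004], [-0.985, 0.018, 0.174], [-0.174, -0.001, -0.985]]
wrist_force: [-0.6, -0.1, 0.8]
opening: 0.0439
t: 4.53
ee_pos: [0.5436, -0.0144, 0.0158]
ee_rot: [[-0.018, -1.0, 0.005], [-0.985, 0.019, 0.174], [-0.174, -0.001, -0.985]]
wrist_force: [0.3, 0.7, -0.1]
opening: 0.0442
t: 4.7
ee_pos: [0.543, -0.0138, 0.0157]
ee_rot: [[-0.017, -1.0, 0.003], [-0.985, 0.017, 0.173], [-0.173, 0.0, -0.985]]
wrist_force: [0.9, -0.2, -0.5]
opening: 0.044
t 4.7 tip deck mm [-152.1    0.6   -3.9] F deck [-0.3 -0.9 -0.5] open 0.044
```

View pics/s5.png

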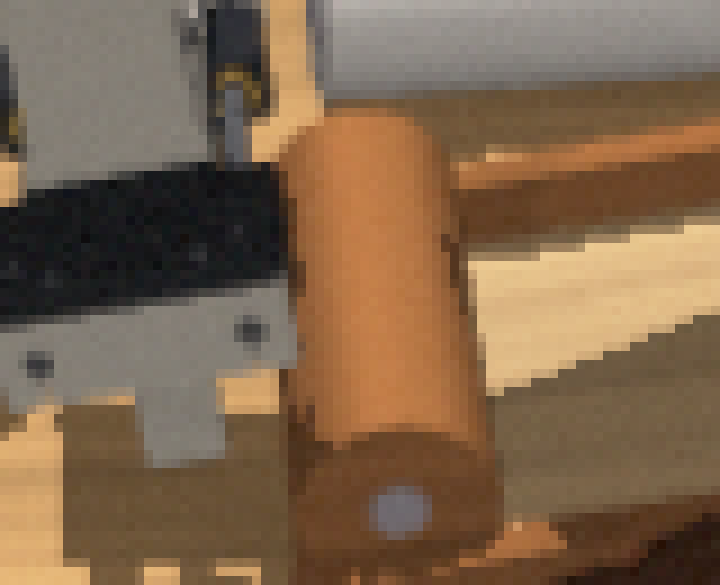

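```bash
python3 - <<'E'
from h import *
o=robot.get_obs(); cs=robot.camera_info('scene');ct=robot.camera_info('top')
def p9(t):
    p=o["ee_pos"]+o["ee_rot"]@np.array(t); return ((proj(cs,p)[0]-[300,190]+.5)*9-.5).round(0)
for y in(-.0965,-.065,-.043): print("body",y,p9([-.039,y,-.058]),p9([.039,y,-.058]))
for y in(-.022,-.043):
  for z in(.008,-.011,-.02): print("fing",y,z,p9([-.0095,y,z]),p9([.0095,y,z]))
b=robot.snapshot('top')[:,:,::-1]; cv2.imwrite("pics/t5.png",cv2.resize(b[85:245,200:400],None,fx=4,fy=4,interpolation=2))
b=robot.snapshot('wrist')[:,:,::-1]; cv2.imwrite("pics/w5.png",b[150:400])
print([proj(robot.camera_info('wrist'),o["ee_pos"]+o["ee_rot"]@np.array(t))[0].round() for t in([-.039,-.0965,-.058],[.039,-.0965,-.058],[.039,.0965,-.058])])
E
```

```text
body -0.0965 [314. 468.] [ 21. 516.]
body -0.065 [307. 396.] [ 20. 444.]
body -0.043 [302. 348.] [ 19. 395.]
fing -0.022 0.008 [232. 509.] [166. 519.]
fing -0.022 -0.011 [221. 456.] [154. 467.]
fing -0.022 -0.02 [216. 431.] [149. 442.]
fing -0.043 0.008 [236. 555.] [169. 566.]
fing -0.043 -0.011 [224. 501.] [157. 513.]
fing -0.043 -0.02 [219. 476.] [151. 487.]
[array([117., 359.]), array([ 83., 205.]), array([549., 206.])]
```

View pics/w5.png

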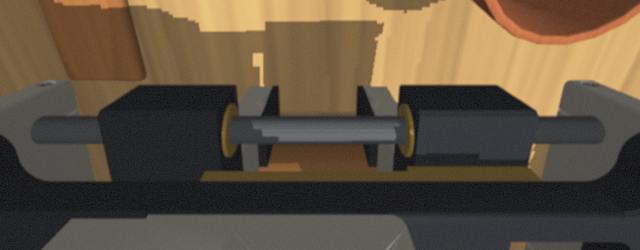

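View pics/t5.png

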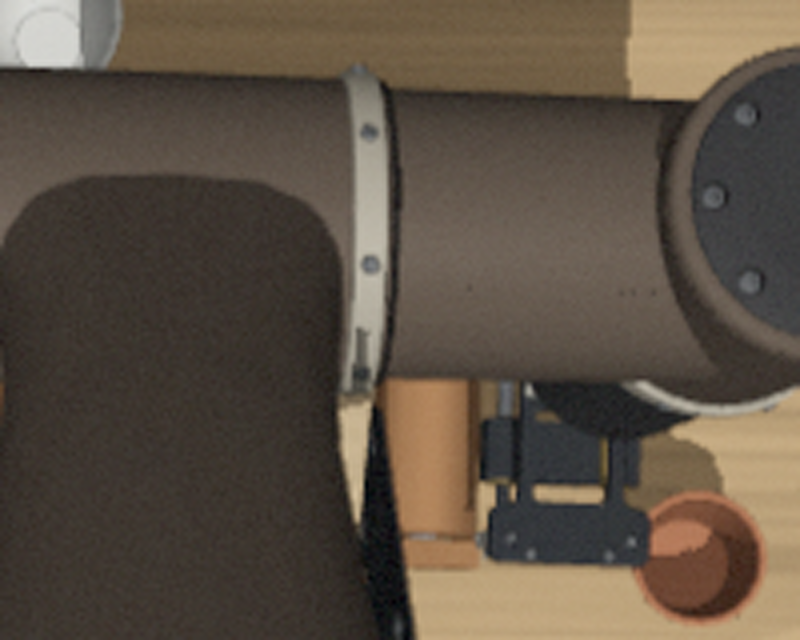

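The scene and wrist views agree that the whole finger and body assembly sits about 20–25 mm behind where tip_reach implies. I'll use an effective tip 20 mm behind the TCP. That puts the tip at about 24 mm above the deck now, and I'll lower it to about 19 mm before pushing.

```bash
sed -i 's/robot.tip_reach/TR/g; s/^S=/TR=-0.020\nS=/' h.py; python3 -m jog '[[[0,0,0],[-0.004,0,0],0],[[0,0,0],[-0.008,0,0.002],0],[[0,0,0],[-0.012,0,0.004],0],[[0,0,0],[-0.015,0,0.005],0],[[0,0,0],[-0.018,0,0.005],0]]'; python3 -c "
from h import *
st()"; python3 -m jog '[[[0,0,0],[-0.002,0,0],0],[[0,0,0],[-0.004,0,0],0],[[0,0,0],[-0.006,0,0],0],[[0,0,0],[-0.008,0,0],0],[[0,0,0],[-0.010,0,0],0]]';python3 -c "
from h import *
st()"
```

```text
t: 5.27
ee_pos: [0.5438, 0.0052, 0.0147]
ee_rot: [[-0.017, -1.0, 0.004], [-0.985, 0.017, 0.174], [-0.174, -0.001, -0.985]]
wrist_force: [0.7, -2.9, 0.8]
opening: 0.0439
t 5.27 tip deck mm [-1.336e+02  1.000e-01  1.990e+01] F deck [-2.7 -0.7  1.3] open 0.0439
t: 5.68
ee_pos: [0.5441, 0.0147, 0.0166]
ee_rot: [[-0.017, -1.0, 0.004], [-0.985, 0.018, 0.174], [-0.174, -0.001, -0.985]]
wrist_force: [0.2, -2.6, 0.1]
opening: 0.0435
t 5.68 tip deck mm [-123.9   -0.    20.2] F deck [-2.5 -0.2  0.5] open 0.0435
```

Contact is now square-on, at about -2.5 N along the lane. I'll keep pushing steadily.

```bash
python3 -m jog '[[[0,0,0],[-0.003,0,0],0],[[0,0,0],[-0.006,0,0],0],[[0,0,0],[-0.009,0,0],0],[[0,0,0],[-0.012,0,0],0],[[0,0,0],[-0.015,0,0],0]]';python3 -c "
from h import *
st()"; python3 -m jog '[[[0,0,0],[-0.003,0,0],0],[[0,0,0],[-0.006,0,0],0],[[0,0,0],[-0.009,0,0],0],[[0,0,0],[-0.012,0,0],0],[[0,0,0],[-0.015,0,0],0]]' ;python3 -c "
from h import *
st()
b=robot.snapshot('scene')[170:310,280:480,::-1]; cv2.imwrite('pics/s6.png',cv2.resize(b,None,fx=4,fy=4,interpolation=cv2.INTER_NEAREST))"
```

```text
t: 6.1
ee_pos: [0.5444, 0.0297, 0.0192]
ee_rot: [[-0.017, -1.0, 0.004], [-0.985, 0.018, 0.174], [-0.174, -0.001, -0.985]]
wrist_force: [0.8, -2.8, 0.2]
opening: 0.0439
t 6.1 tip deck mm [-1.087e+02 -1.000e-01  2.010e+01] F deck [-2.7 -0.8  0.7] open 0.0439
t: 6.52
ee_pos: [0.5447, 0.0445, 0.0218]
ee_rot: [[-0.017, -1.0, 0.004], [-0.985, 0.018, 0.174], [-0.174, -0.001, -0.985]]
wrist_force: [-0.6, -2.7, 0.7]
opening: 0.044
t 6.52 tip deck mm [-93.7  -0.1  20.1] F deck [-2.5  0.6  1.1] open 0.044
```

View pics/s6.png

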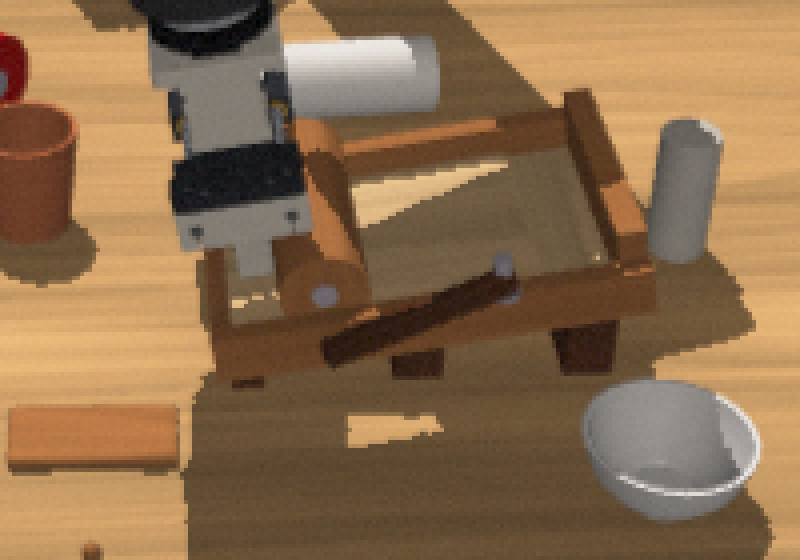

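The roller has left the lip, lies square across the lane and stays in contact with both fingers.

```bash
python3 -m jog '[[[0,0,0],[-0.003,0,0],0],[[0,0,0],[-0.006,0,0],0],[[0,0,0],[-0.009,0,0],0],[[0,0,0],[-0.012,0,0],0],[[0,0,0],[-0.015,0,0],0]]' >/dev/null; python3 -m jog '[[[0,0,0],[-0.003,0,0],0],[[0,0,0],[-0.006,0,0],0],[[0,0,0],[-0.009,0,0],0],[[0,0,0],[-0.012,0,0],0],[[0,0,0],[-0.015,0,0],0]]' >/dev/null;python3 -c "
from h import *
st()"; python3 -m jog '[[[0,0,0],[-0.003,0,0],0],[[0,0,0],[-0.006,0,0],0],[[0,0,0],[-0.009,0,0],0],[[0,0,0],[-0.012,0,0],0],[[0,0,0],[-0.015,0,0],0]]' >/dev/null; python3 -m jog '[[[0,0,0],[-0.003,0,0],0],[[0,0,0],[-0.006,0,0],0],[[0,0,0],[-0.009,0,0],0],[[0,0,0],[-0.012,0,0],0],[[0,0,0],[-0.015,0,0],0]]' >/dev/null;python3 -c "
from h import *
st()
b=robot.snapshot('scene')[170:310,280:480,::-1]; cv2.imwrite('pics/s7.png',cv2.resize(b,None,fx=4,fy=4,interpolation=cv2.INTER_NEAREST))"
```

```text
t 7.4 tip deck mm [-63.7  -0.2  20.1] F deck [-1.5 -0.7  0.9] open 0.0437
t 8.23 tip deck mm [-33.7  -0.3  20.1] F deck [-2.9  0.1  1.1] open 0.044
```

View pics/s7.png

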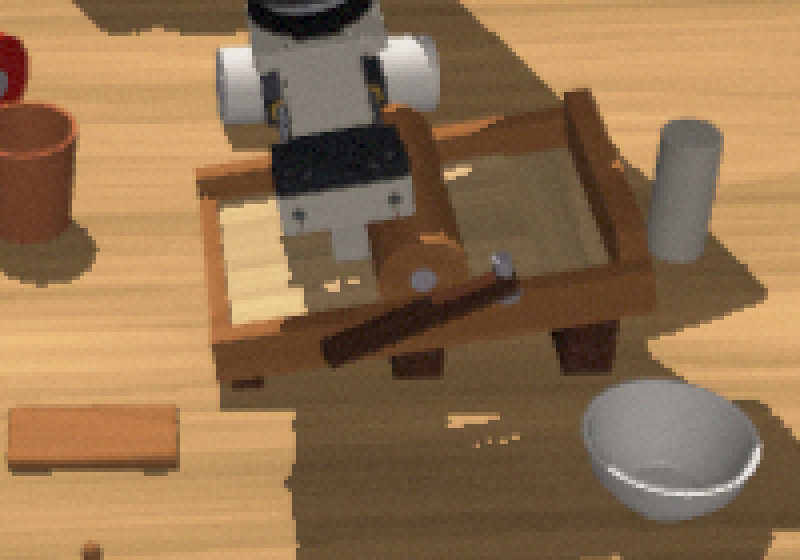

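```bash
python3 -m jog '[[[0,0,0],[-0.003,0,0],0],[[0,0,0],[-0.006,0,0],0],[[0,0,0],[-0.009,0,0],0],[[0,0,0],[-0.012,0,0],0],[[0,0,0],[-0.015,0,0],0]]' >/dev/null; python3 -m jog '[[[0,0,0],[-0.003,0,0],0],[[0,0,0],[-0.006,0,0],0],[[0,0,0],[-0.009,0,0],0],[[0,0,0],[-0.012,0,0],0],[[0,0,0],[-0.015,0,0],0]]' >/dev/null;python3 -c "
from h import *
st()"; python3 -m jog '[[[0,0,0],[-0.003,0,0],0],[[0,0,0],[-0.006,0,0],0],[[0,0,0],[-0.009,0,0],0],[[0,0,0],[-0.012,0,0],0],[[0,0,0],[-0.015,0,0],0]]' >/dev/null; python3 -m jog '[[[0,0,0],[-0.003,0,0],0],[[0,0,0],[-0.006,0,0],0],[[0,0,0],[-0.009,0,0],0],[[0,0,0],[-0.012,0,0],0],[[0,0,0],[-0.015,0,0],0]]' >/dev/null;python3 -c "
from h import *
st()
b=robot.snapshot('scene')[170:310,280:480,::-1]; cv2.imwrite('pics/s8.png',cv2.resize(b,None,fx=4,fy=4,interpolation=cv2.INTER_NEAREST))"
```

```text
t 9.12 tip deck mm [-3.7 -0.3 20.1] F deck [-2.7 -0.6  1.6] open 0.0438
t 9.95 tip deck mm [26.3 -0.4 20.1] F deck [-1.8  0.7  0.5] open 0.0441
```

View pics/s8.png

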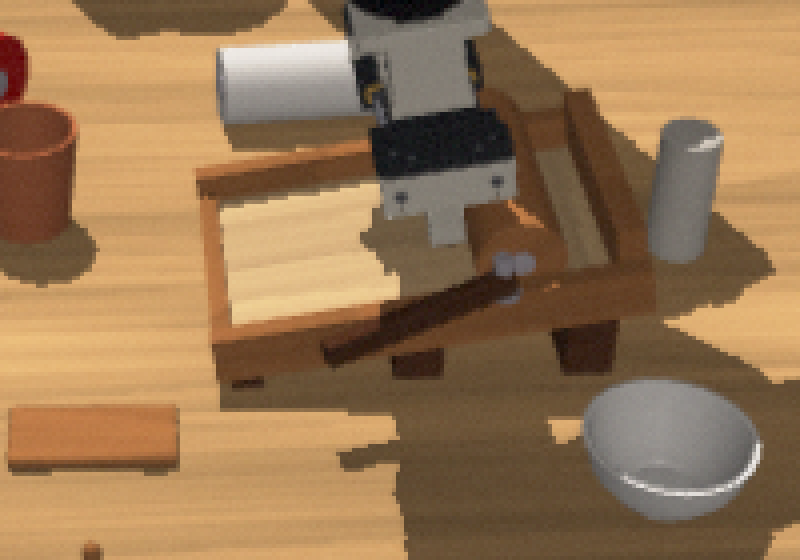

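```bash
python3 -m jog '[[[0,0,0],[-0.0025,0,0],0],[[0,0,0],[-0.005,0,0],0],[[0,0,0],[-0.007,0,0],0],[[0,0,0],[-0.009,0,0],0],[[0,0,0],[-0.011,0,0],0]]' >/dev/null;python3 -c "
from h import *
st()"; python3 -m jog '[[[0,0,0],[-0.0015,0,0],0],[[0,0,0],[-0.003,0,0],0],[[0,0,0],[-0.0045,0,0],0],[[0,0,0],[-0.006,0,0],0],[[0,0,0],[-0.0075,0,0],0]]' >/dev/null;python3 -c "
from h import *
st()"; python3 -m jog '[[[0,0,0],[-0.0015,0,0],0],[[0,0,0],[-0.003,0,0],0],[[0,0,0],[-0.0045,0,0],0],[[0,0,0],[-0.006,0,0],0],[[0,0,0],[-0.0075,0,0],0]]' >/dev/null;python3 -c "
from h import *
st()
b=robot.snapshot('scene')[170:310,280:480,::-1]; cv2.imwrite('pics/s9.png',cv2.resize(b,None,fx=4,fy=4,interpolation=cv2.INTER_NEAREST))"
```

```text
t 10.42 tip deck mm [37.1 -0.4 20.1] F deck [-2.3 -0.7  0.4] open 0.0438
t 10.83 tip deck mm [44.8 -0.5 20.1] F deck [-0.6 -0.4  0.8] open 0.0436
t 11.25 tip deck mm [52.2 -0.5 20.1] F deck [ 0.5  0.6 -0.1] open 0.0438
```

View pics/s9.png

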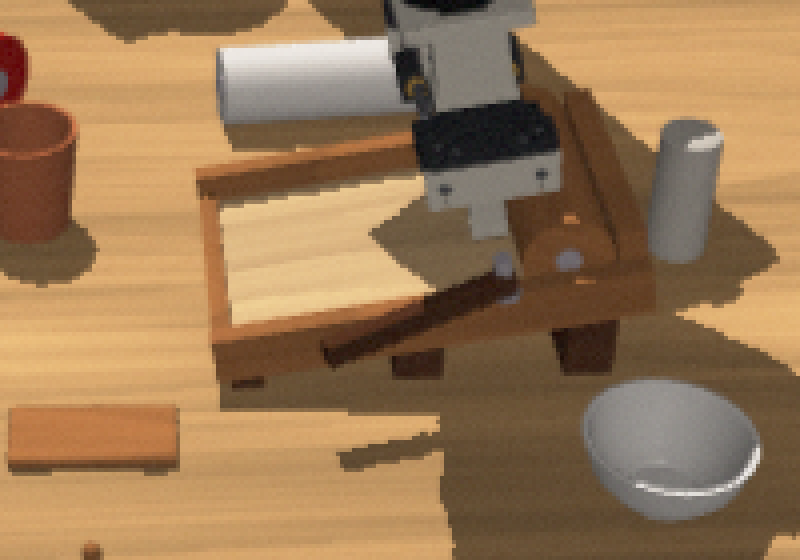

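The force has gone to zero and a gap shows behind the roller, so it has dropped. I'll back off, rise and check it.

```bash
python3 -m jog '[[[0,0,0],[0.01,0,0],0],[[0,0,0],[0.025,0,0],-0.5],[[0,0,0],[0.045,0,-0.01],-1],[[0,0,0],[0.065,0,-0.04],-1],[[0,0,0],[0.09,0,-0.07],-1]]' >/dev/null;python3 -m jog '[[[0,0,0],[0.02,0,-0.02],-1],[[0,0,0],[0.04,0,-0.02],-1],[[0,0,0],[0.05,0,-0.02],-1]]' >/dev/null;python3 - <<'E'
from h import *
st()
ci=robot.camera_info('scene'); k=5;c0,r0=330,180
a=cv2.resize(robot.snapshot('scene')[r0:r0+110,c0:c0+150,::-1],None,fx=k,fy=k,interpolation=2)
l=[[.0936+.028*np.cos(t),-.078,.0245+.028*np.sin(t)] for t in np.linspace(0,6.3,40)]
p=((proj(ci,deck2w(l,pose))-[c0,r0]+.5)*k-.5).round().astype(int); cv2.polylines(a,[p],False,(0,255,0),1)
for th in(-.29,):
    q=[[.052,-.095,.038],[.052-.119*np.cos(th),-.095+.119*np.sin(th),.038]]
    p=((proj(ci,deck2w(q,pose))-[c0,r0]+.5)*k-.5).round().astype(int); cv2.polylines(a,[p],False,(0,0,255),1)
cv2.imwrite("pics/s10.png",a)
E
```

```text
t 11.97 tip deck mm [-90.   -0.2 111.6] F deck [ 1.  -0.6 -0.6] open 0.0038
```

View pics/s10.png

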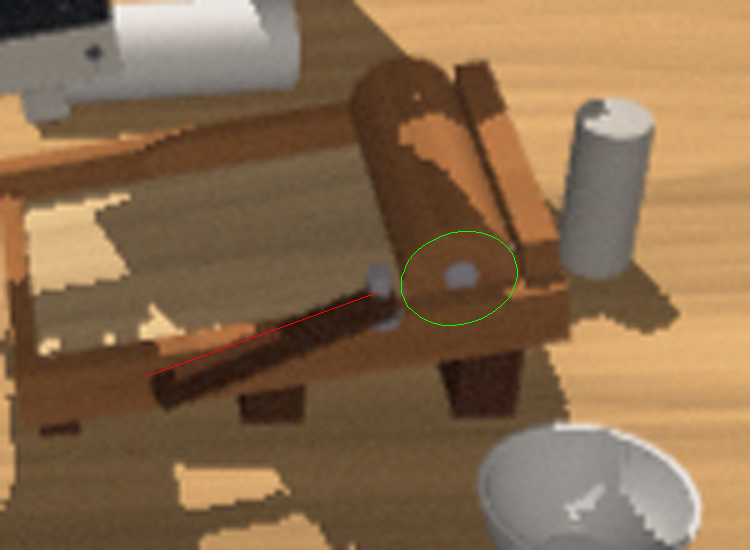

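The roller is parked: its hub at (461,275) matches the predicted circle centred near (460,278). Next is the keeper. I'll move outside and to the right of it with the fingers shut, starting with a hover.

```bash
python3 -m jog '[[[0,0,0],[-0.01,-0.03,0],-1],[[0,0,0],[-0.022,-0.065,0],-1],[[0,0,0],[-0.034,-0.1,0],-1],[[0,0,0],[-0.045,-0.135,0],-1],[[0,0,0],[-0.051,-0.165,0],-1]]' >/dev/null;python3 -m jog '[[[0,0,0],[0,-0.01,0],-1],[[0,0,0],[0,-0.01,0],-1],[[0,0,0],[0,-0.01,0],-1]]' >/dev/null;python3 - <<'E'
from h import *
st(); go([-.039,-.170,.060])
ct=robot.camera_info("top"); print("rib",w2deck(ray(ct,[354,124],.008)))
cv2.imwrite('pics/s11.png',robot.snapshot('scene')[:,:,::-1])
cv2.imwrite('pics/w11.png',robot.snapshot('wrist')[:,:,::-1])
o=robot.get_obs()
for z in(.008,-.011,-.02):
    for y in(-.01,-.021): print(z,y,[proj(robot.camera_info(n),o["ee_pos"]+o["ee_rot"]@np.array([.0095,y,z]))[0].round(0) for n in("scene","wrist")])
E
```

```text
t 12.68 tip deck mm [ -37.6 -174.4  108.3] F deck [-0.2  0.6 -0.2] open 0.0008
rot [ 0.001 -0.    -0.003] deg 0.2 shift [0.0014 0.0043 0.0483] 0.049
rib [[-0.20263954 -0.13735255  0.00526802]]
0.008 -0.01 [array([365., 254.]), array([300., 221.])]
0.008 -0.021 [array([366., 257.]), array([284., 221.])]
-0.011 -0.01 [array([364., 247.]), array([299., 232.])]
-0.011 -0.021 [array([365., 250.]), array([280., 232.])]
-0.02 -0.01 [array([364., 244.]), array([298., 238.])]
-0.02 -0.021 [array([364., 247.]), array([278., 237.])]
```

View pics/s11.png

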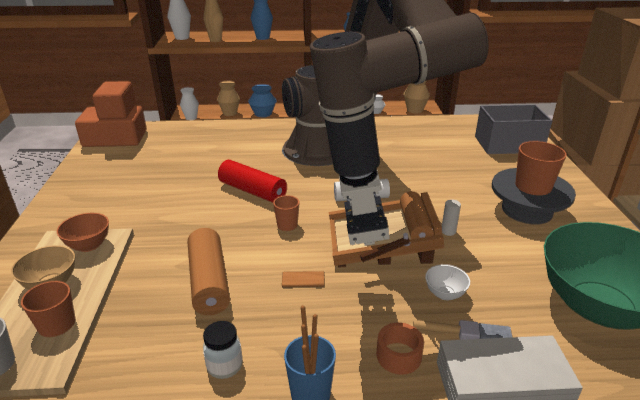

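View pics/w11.png

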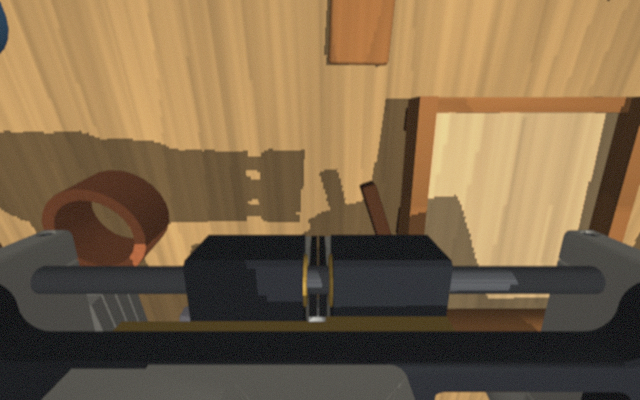

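```bash
python3 - <<'E'
import cv2
a=cv2.imread('pics/w11.png')[220:330,220:420]; a=cv2.resize(a,None,fx=4,fy=4,interpolation=0)
b=cv2.imread('pics/s11.png')[170:280,320:460]; b=cv2.resize(b,None,fx=5.7,fy=5.7,interpolation=0)
cv2.imwrite('pics/w11c.png',a);cv2.imwrite('pics/s11c.png',b[:600])
E
```

```text
(no output)
```

View pics/w11c.png

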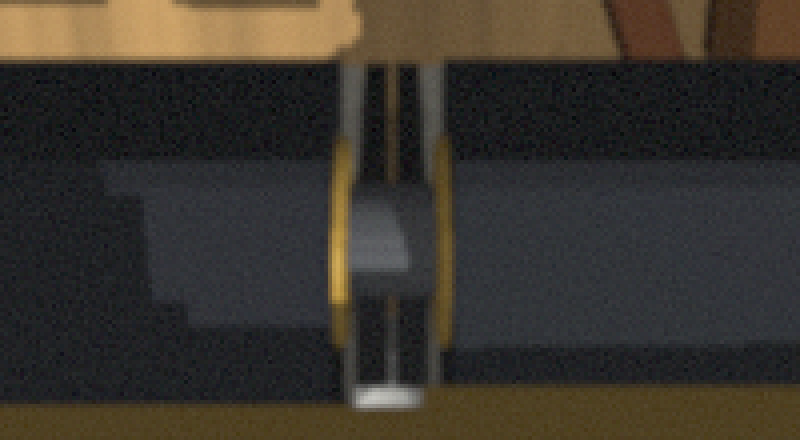

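View pics/s11c.png

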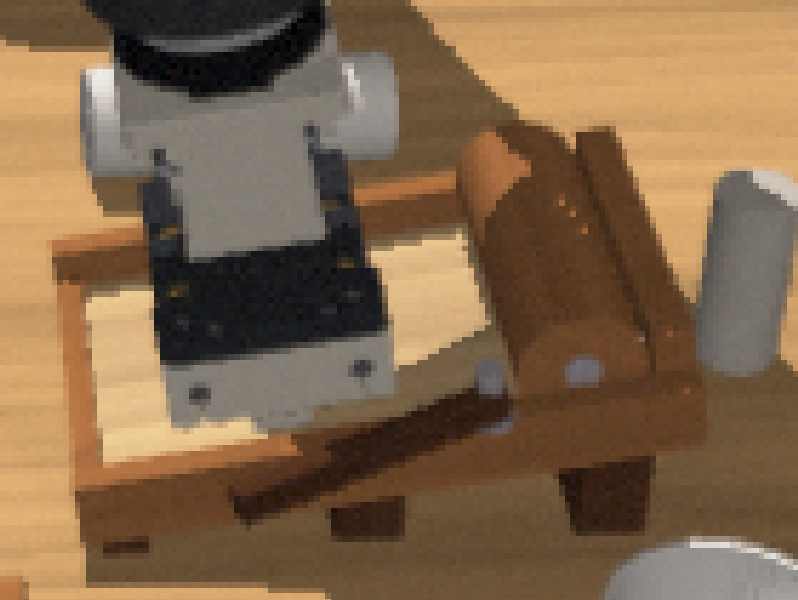

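```bash
python3 -m jog '[[[0,0,0],[0,0,0.02],-1],[[0,0,0],[0,0,0.045],-1],[[0,0,0],[0,0,0.065],-1],[[0,0,0],[0,0,0.078],-1],[[0,0,0],[0,0,0.081],-1]]' >/dev/null;python3 -m jog '[[[0,0,0],[0,0,0],-1],[[0,0,0],[0,0,0],-1]]' >/dev/null;python3 - <<'E'
from h import *
st(); 
b=robot.snapshot('scene')[170:280,320:460,::-1]; b=cv2.resize(b,None,fx=5.7,fy=5.7,interpolation=0); cv2.imwrite('pics/s12c.png',b[:600])
a=robot.snapshot('wrist')[:,:,::-1]; cv2.imwrite('pics/w12.png',a)
E
```

```text
t 13.37 tip deck mm [ -37.3 -175.7   30.7] F deck [ 0.6 -0.6 -0. ] open 0.0003
```

View pics/s12c.png

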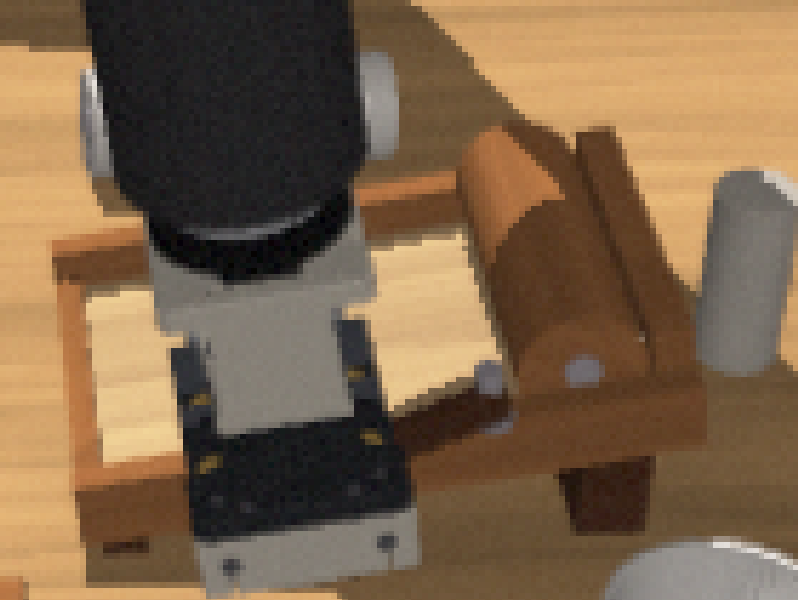

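View pics/w12.png

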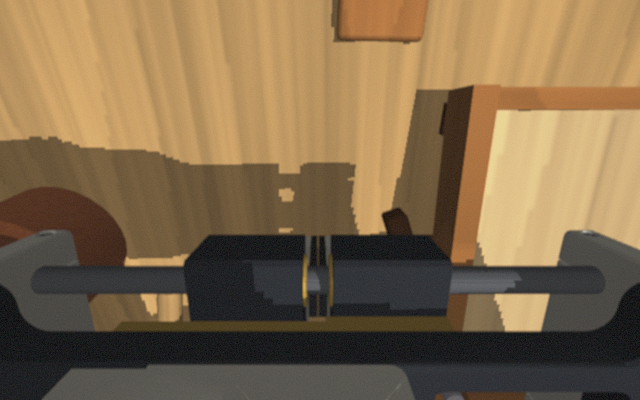

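```bash
python3 - <<'E'
import numpy as np
for th in (-.29,-.15,0,.15,.3,.45,.6,.75,.9,1.05,1.2,1.35,1.5,1.571):
    r=95;w=8;h=9.5
    C=np.array([52,-95])+r*np.array([-np.cos(th),np.sin(th)])-6*np.array([np.sin(th),np.cos(th)])
    c=C-np.array([h*np.clip(th/.1,-1,1),w]); print(th,c.round(0))
E
python3 -m jog '[[[0,0,0],[0,0.005,0.001],-1],[[0,0,0],[0,0.012,0.002],-1],[[0,0,0],[0,0.019,0.003],-1],[[0,0,0],[0,0.022,0.003],-1],[[0,0,0],[0,0.025,0.003],-1]]' >/dev/null;python3 -c "
from h import *
st()";python3 -m jog '[[[0,0,0],[0,0.003,0],-1],[[0,0,0],[0,0.006,0],-1],[[0,0,0],[0,0.009,0],-1],[[0,0,0],[0,0.012,0],-1],[[0,0,0],[0,0.015,0],-1]]' >/dev/null;python3 -c "
from h import *
st()"
```

```text
-0.29 [ -28. -136.]
-0.15 [ -32. -123.]
0 [ -43. -109.]
0.15 [-52. -95.]
0.3 [-50. -81.]
0.45 [-46. -67.]
0.6 [-39. -54.]
0.75 [-31. -43.]
0.9 [-21. -32.]
1.05 [-10. -24.]
1.2 [  2. -17.]
1.35 [ 16. -12.]
1.5 [30. -9.]
1.571 [37. -8.]
t 13.88 tip deck mm [ -37.3 -149.8   26.7] F deck [-0.6 -1.5  0.2] open 0.0002
t 14.3 tip deck mm [ -37.4 -135.    26.3] F deck [ 0.8 -0.4  0.3] open 0.0005
```

```bash
python3 -m jog '[[[0,0,0],[0.001,0.005,0],-1],[[0,0,0],[0.002,0.01,0],-1],[[0,0,0],[0.003,0.015,0],-1],[[0,0,0],[0.004,0.02,0],-1],[[0,0,0],[0.005,0.025,0],-1]]' >/dev/null;python3 - <<'E'
from h import *
st(); 
b=robot.snapshot('scene')[170:280,320:460,::-1]; b=cv2.resize(b,None,fx=5.7,fy=5.7,interpolation=0); cv2.imwrite('pics/s13c.png',b[:600])
a=robot.snapshot('wrist')[:,:,::-1]; cv2.imwrite('pics/w13.png',a)
E
```

```text
t 14.72 tip deck mm [ -42.3 -109.7   26.3] F deck [-0.  -0.9 -0.6] open 0.0007
```

View pics/s13c.png

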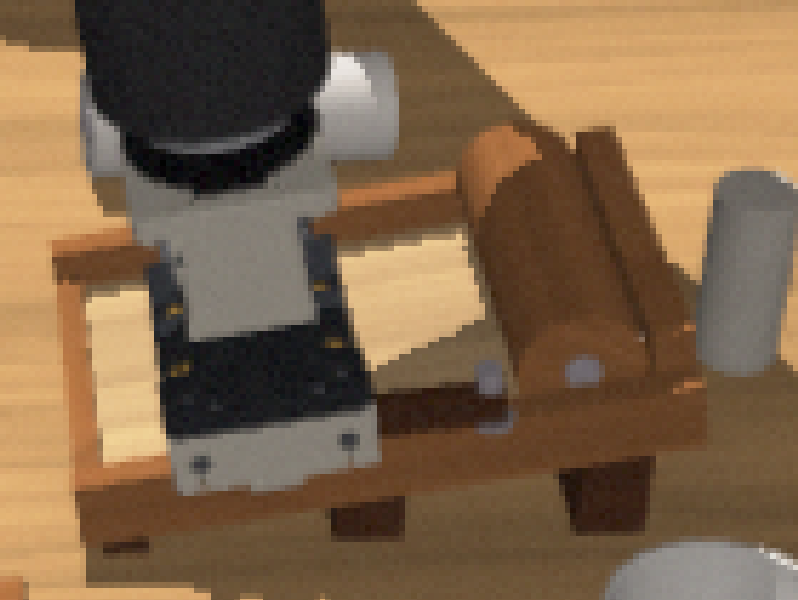

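View pics/w13.png

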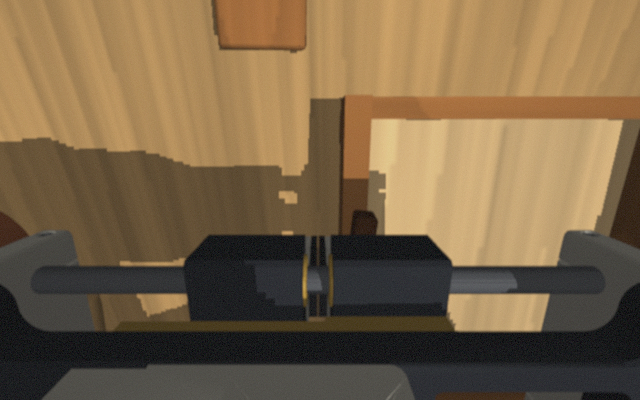

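The keeper follows and now lies along the rail. I'll continue round the arc.

```bash
python3 -m jog '[[[0,0,0],[0.005,0.006,0],-1],[[0,0,0],[0.009,0.012,0],-1],[[0,0,0],[0.010,0.018,0],-1],[[0,0,0],[0.009,0.024,0],-1],[[0,0,0],[0.008,0.029,0],-1]]' >/dev/null;python3 -m jog '[[[0,0,0],[-0.002,0.006,0],-1],[[0,0,0],[-0.004,0.013,0],-1],[[0,0,0],[-0.007,0.020,0],-1],[[0,0,0],[-0.011,0.026,0],-1],[[0,0,0],[-0.014,0.032,0],-1]]' >/dev/null;python3 - <<'E'
from h import *
st(); 
b=robot.snapshot('scene')[170:280,320:460,::-1]; b=cv2.resize(b,None,fx=5.7,fy=5.7,interpolation=0); cv2.imwrite('pics/s14c.png',b[:600])
E
```

```text
t 15.65 tip deck mm [-35.5 -48.6  26.3] F deck [ 0.4 -0.5 -0.3] open 0.0003
```

View pics/s14c.png

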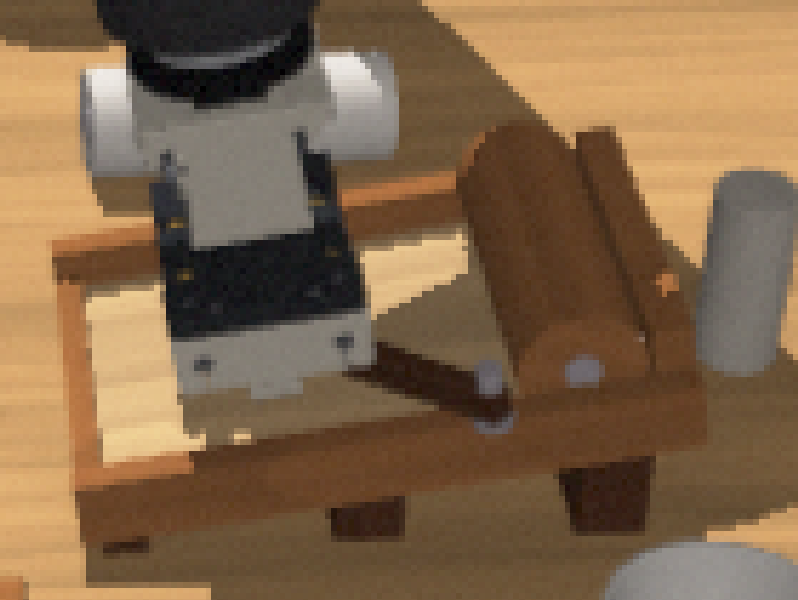

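```bash
python3 -m jog '[[[0,0,0],[-0.004,0.006,0],-1],[[0,0,0],[-0.009,0.012,0],-1],[[0,0,0],[-0.014,0.017,0],-1],[[0,0,0],[-0.020,0.021,0],-1],[[0,0,0],[-0.025,0.025,0],-1]]' >/dev/null;python3 -m jog '[[[0,0,0],[-0.006,0.003,0],-1],[[0,0,0],[-0.012,0.006,0],-1],[[0,0,0],[-0.018,0.009,0],-1],[[0,0,0],[-0.024,0.011,0],-1],[[0,0,0],[-0.028,0.012,0],-1]]' >/dev/null;python3 - <<'E'
from h import *
st(); 
b=robot.snapshot('scene')[170:280,320:460,::-1]; b=cv2.resize(b,None,fx=5.7,fy=5.7,interpolation=0); cv2.imwrite('pics/s15c.png',b[:600])
E
```

```text
t 16.53 tip deck mm [ 17.8 -12.1  26.1] F deck [-0.9 -0.2 -0.6] open 0.0006
```

View pics/s15c.png

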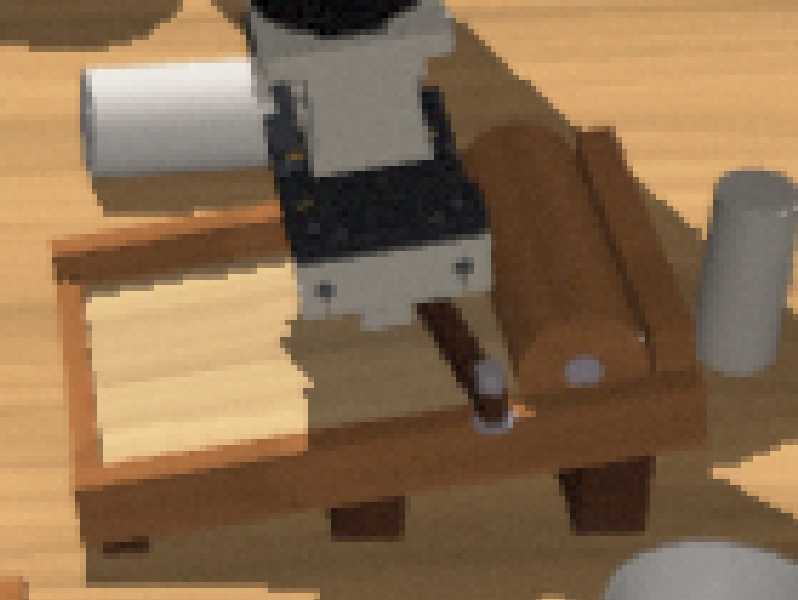

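```bash
python3 -m jog '[[[0,0,0],[-0.004,0.001,0],-1],[[0,0,0],[-0.007,0.002,0],-1],[[0,0,0],[-0.010,0.003,0],-1],[[0,0,0],[-0.013,0.003,0],-1],[[0,0,0],[-0.016,0.003,0],-1]]' >/dev/null;python3 -c "
from h import *
st()";python3 -m jog '[[[0,0,0],[-0.001,0,0],-1],[[0,0,0],[-0.002,0,0],-1],[[0,0,0],[-0.003,0,0],-1],[[0,0,0],[-0.004,0,0],-1]]' >/dev/null;python3 -c "
from h import *
st()
b=robot.snapshot('scene')[170:280,320:460,::-1]; b=cv2.resize(b,None,fx=5.7,fy=5.7,interpolation=0); cv2.imwrite('pics/s16c.png',b[:600])"
```

```text
t 17.0 tip deck mm [33.  -9.1 26. ] F deck [-0.9  0.7  0.1] open 0.0007
t 17.33 tip deck mm [35.1 -9.2 26. ] F deck [-12.9  -2.8   0.2] open 0.0004
```

View pics/s16c.png

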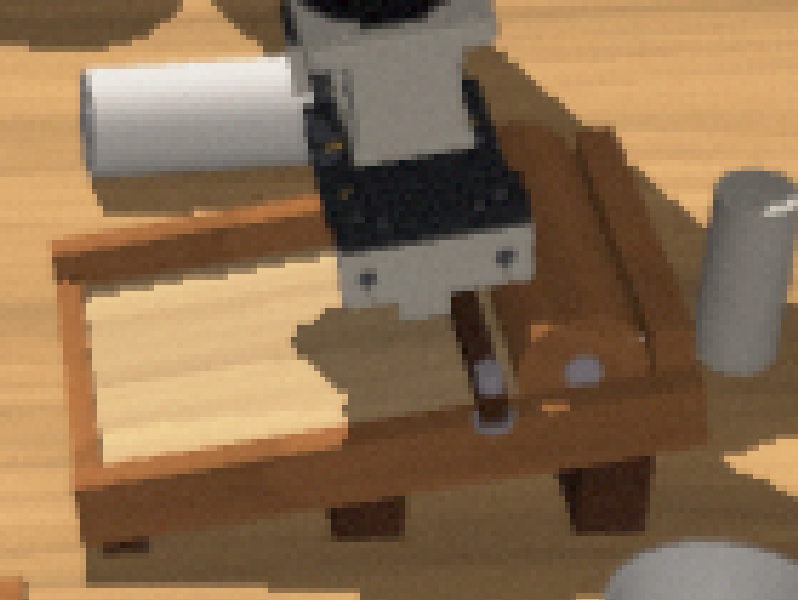

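The reaction rose to 13 N, so the bar has met its end stop. I'll retreat and check.

```bash
python3 -m jog '[[[0,0,0],[0.004,0,0],-1],[[0,0,0],[0.012,0,0],-1],[[0,0,0],[0.025,0,0],-1],[[0,0,0],[0.04,0,-0.025],-1],[[0,0,0],[0.06,0,-0.06],-1]]' >/dev/null;python3 -m jog '[[[0,0,0],[0.03,0,-0.03],-1],[[0,0,0],[0.065,0,-0.06],-1],[[0,0,0],[0.1,0,-0.08],-1],[[0,0,0],[0.13,0,-0.1],-1],[[0,0,0],[0.13,0,-0.1],-1]]' >/dev/null;python3 - <<'E'
from h import *
st()
for n,c0,r0,k in(('scene',330,180,5),('top',170,110,5)):
    ci=robot.camera_info(n); im=robot.snapshot(n)[:,:,::-1]; cv2.imwrite(f'pics/{n}17.png',im)
    a=cv2.resize(im[r0:r0+120,c0:c0+160],None,fx=k,fy=k,interpolation=2)
    l=[[.0936+.028*np.cos(t),-.078,.0245+.028*np.sin(t)] for t in np.linspace(0,6.3,40)]
    B=[[.058,-.095,.038],[.058,.024,.038],[.046,.024,.038],[.046,-.095,.038]]
    for q in(l,B):
        p=((proj(ci,deck2w(q,pose))-[c0,r0]+.5)*k-.5).round().astype(int); cv2.polylines(a,[p],False,(0,255,0),1)
    cv2.imwrite(f"pics/{n}17c.png",a)
E
```

```text
t 18.22 tip deck mm [-158.2   -9.8  190.6] F deck [ 0.3 -0.9  0.6] open 0.0005
```

View pics/scene17c.png

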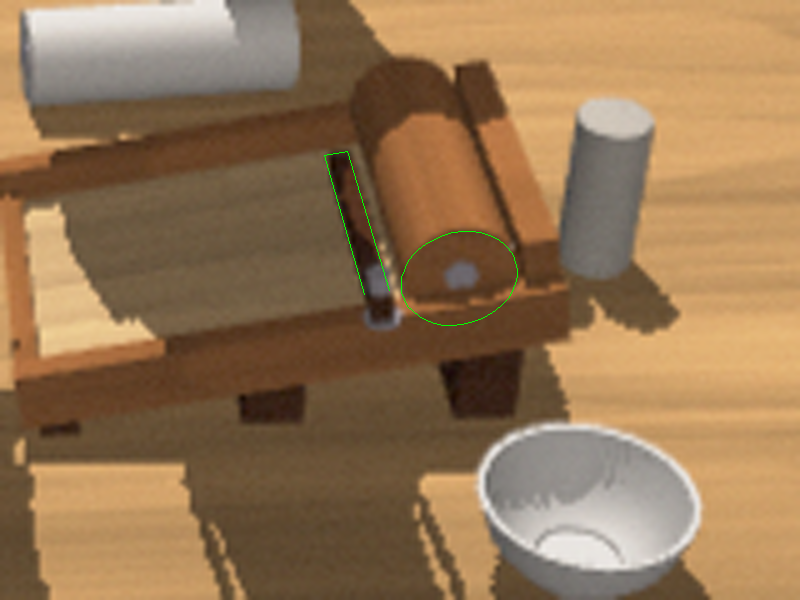

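View pics/top17c.png

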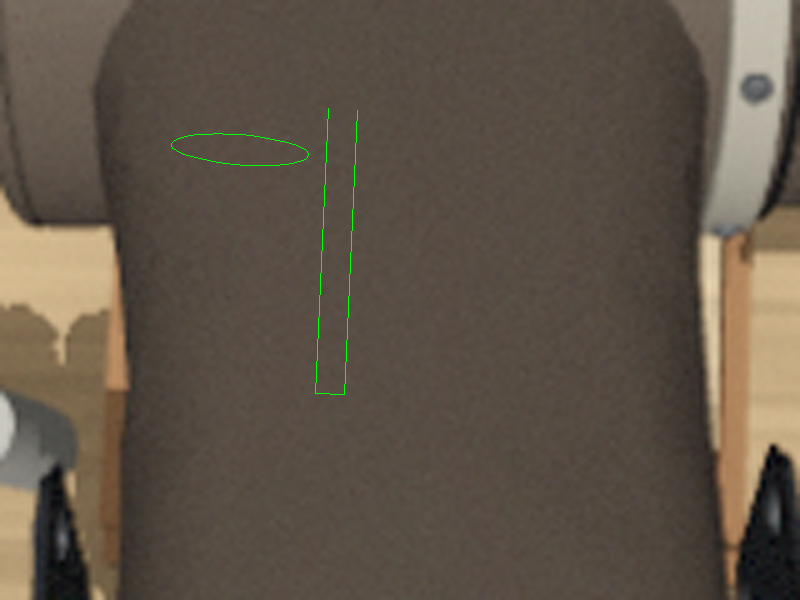

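View pics/scene17.png

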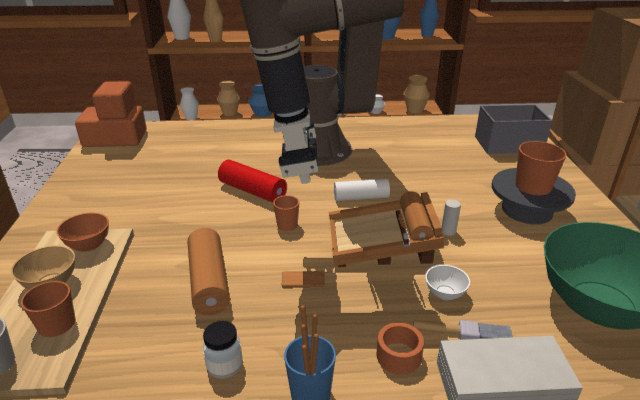

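```bash
python3 -m jog '[[[0,0,0],[0,0,0],-1],[[0,0,0],[0,0,0],-1],[[0,0,0],[0,0,0],-1]]' | head -1; python3 -c "
import cv2,numpy as np
a=cv2.imread('pics/scene0.png').astype(int);b=cv2.imread('pics/scene17.png').astype(int)
for n,(x0,x1,y0,y1) in dict(cup=(272,302,195,232),bowl=(422,472,265,302),post=(442,464,198,238),rib=(280,328,270,290)).items(): print(n,abs(a-b)[y0:y1,x0:x1].mean().round(1))
from workcell import robot; print(robot.finish_job())"
```

```text
t: 18.57
cup 12.6
bowl 2.2
post 2.9
rib 21.0
the job is handed in; nothing more can be done
None
```

```bash
python3 -c "
import cv2,numpy as np
r=[cv2.resize(cv2.imread(f'pics/scene{s}.png')[190:300,265:335],None,fx=5,fy=5,interpolation=0) for s in('0','17')]
cv2.imwrite('pics/cmp.png',np.hstack(r))"
```

```text
(no output)
```

View pics/cmp.png

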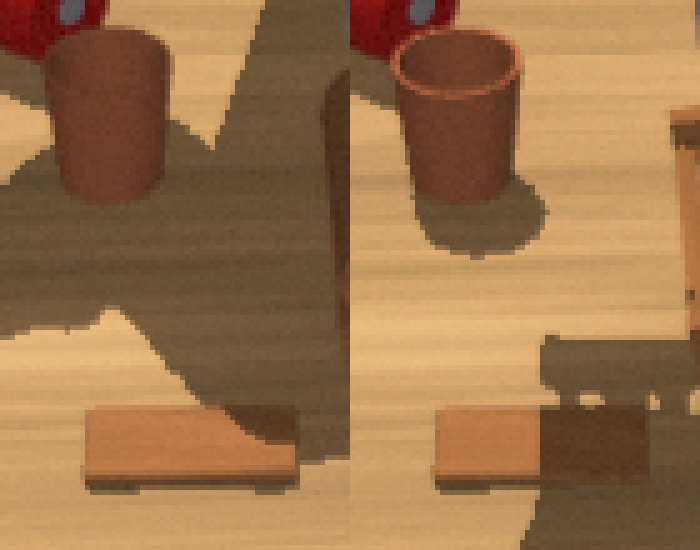

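The roller is parked in the seat against the stop and the keeper is square across the lane behind it; I handed the job in at t = 18.6 s.

**What I did:** I pushed the roller up the lane with two half-open fingers at about 36 mm/s, slowing to 18 mm/s near the top, until it dropped into the seat. Then, with the fingers shut, I swung the keeper from about -0.29 rad round to its end stop, where the push reached 13 N, and withdrew clear.

**Last checks:**
- **Roller:** its hub lies on the predicted parked position in the scene view.
- **Keeper:** it lies parallel to the predicted square-across outline. The outline sits a few millimetres off the bar, as it did for the rack from the start.
- **Surroundings:** cup and rib stand on the same pixels before and after. An automatic picture comparison flagged both, but an enlarged side-by-side after hand-in showed only shadows had changed. Bowl and post look unchanged.

**What went wrong or disagreed:**
- **Fingertip length:** the fingertips showed, and felt, about 25–28 mm shorter than `tip_reach` states. My first push landed on the roller's upper back and moved it only about 3 mm. I backed off gently, so it settled those few millimetres back to the lip, and pushed again lower down.
- **Top view:** the arm hid the rack in the final top picture, so the last check of roller and keeper rests on the scene camera alone.

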